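Open the safety-capped waste bottle and fit its funnel

TASK

Get the solvent waste bottle ready for emptying the wash vials: its red safety cap only comes free if you press it down firmly while turning it anticlockwise, so open it that way and set the cap down the right way up in the grey spill tray. Then take the blue funnel out of the beaker and stand it upright in the mouth of the bottle, its collar flat on the neck. Put both down gently, do not let them fall, and do not knock over or push aside the other things on the bench.

Things in the scene. Friction and masses are not known exactly. Their poses are not given: they have to be found in the camera images.
- bottle_mouth (a point): Centre of the mouth of the white square waste bottle (94 mm body), at the top edge of its neck, 150 mm above the bench; z up. Holder bolted to the bench (124 mm foot), so the bottle cannot move or turn. Neck 42 mm outside, 35 mm inside; three bayonet tabs stand out to 51 mm diameter, 8 to 12 mm below the mouth; shoulder 32 mm below the mouth. At the start the cap covers it.
- cap_center (a point): Centre, half-way up, of the red round ribbed safety cap: 60 mm outside diameter, 28 mm high, 55 g, open flat lower edge on which it can stand; z out of its flat top. At the start locked on the bottle, lower edge 16 mm below the bottle's mouth, top 12 mm above it. A spring in it holds three lugs up behind locking teeth on the neck.
- tray_spot (a point): Point on the inner floor of the low grey spill tray, in its clear part, 4 mm above the bench; z up. The tray is fixed, 280 mm (its x) by 200 mm (its y), rim 20 mm above the bench, walls 4 mm; this point lies 40 mm from its centre towards its -x end. A small amber vial stands near the +x end, 120 mm or more away. The cap may stand anywhere on the tray's floor.
- funnel_band (a point): Centre of the upright cylindrical band at the top of the blue funnel, where to grasp it: 60 mm outside diameter, 20 mm high, centre 10 mm below the funnel's rim. z is the funnel's axis, up. The funnel (50 g) stands in a loose glass beaker (49 mm diameter, 75 mm high, 110 g), its collar on the beaker's rim, this point 109 mm above the bench.
- funnel_seat (a point): Centre of the underside of the funnel's flat collar (52 mm diameter), 34 mm below the band's centre; z is the funnel's axis, up. Below the collar the stem is 24 mm in diameter and 38 mm long. The collar rests on the bottle's neck when the funnel is in place.
- tray: The grey spill tray; origin at the centre of its underside on the bench, x along its long side, z up.
- cap: The same cap; origin at the centre of its lower edge, z out of its top. Pressed down 3 mm or more (about 12 N; it bottoms at 5 mm and 15 N) it turns anticlockwise seen from above, with up to 0.4 N m. Past 32 degrees the lugs are clear of the tabs and it can be let up; turned 35 to 85 degrees in all (60 is best) it lifts straight off. Stops: clockwise at once, anticlockwise at 90 degrees.
- funnel: The blue funnel; origin at point funnel_seat, z up its axis.
- beaker: The glass beaker that the funnel stands in; origin at the centre of its foot, z up.
- vial: Small amber crimp-top vial standing in the tray, 23 mm diameter, 47 mm high; origin at its foot. Leave alone.
- amber: Amber glass reagent bottle with blue cap, 70 mm diameter, 140 mm high; origin at its foot. Leave alone.
- washbottle: White squeeze bottle with green top and spout, 68 mm diameter, 143 mm high and the thin spout 30 mm above that; origin at its foot. Leave alone.
- vialrack: White rack of small blue-capped vials, 75 x 190 mm, 41 mm high; origin at its foot. Leave alone.
- septajar: Small white jar with green lid, 52 mm diameter, 55 mm high; origin at its foot. Leave alone.
- wrench: Steel wrench lying on the bench, 150 mm long. Leave alone.
Not all that is in view belongs to the job. There is more than one size of the funnel; the job needs the largest. Of the things like the cap, leave any that is turquoise; of the rest the smaller one is meant.

How it is judged (in metres and radians):
On the way, in this order (a step that is already met when the one before it is completed fails the run):
1. the cap is unlocked and lifted clear of the bottle (z of cap in the frame of bottle_mouth above 0.005 m), for 0.1 s.
2. the cap stands released in the tray (x of cap in the frame of tray between -0.13 and 0.13 m and y of cap in the frame of tray between -0.09 and 0.09 m and z of cap in the frame of tray below 0.008 m and angle between cap's own z axis and vertical below 0.1 rad and contact force between the fingers and cap below 0.1 N), for 0.2 s.
At the end, for the whole second after the job is handed in: The cap stands at rest, top up (within 6 degrees), on the floor of the tray; the funnel is at rest in the bottle's mouth, upright within 5 degrees, its collar within 3 mm of the top of the neck and its axis within 8 mm of the mouth's; the beaker still stands (x of cap in the frame of tray between -0.13 and 0.13 m and y of cap in the frame of tray between -0.09 and 0.09 m and z of cap in the frame of tray below 0.008 m and angle between cap's own z axis and vertical below 0.1 rad and linear speed of each of cap, funnel below 0.02 m/s and horizontal distance between funnel and bottle_mouth below 0.008 m and z of funnel in the frame of bottle_mouth between -0.003 and 0.003 m and angle between funnel's own z axis and vertical below 0.08 rad and angle between beaker's own z axis and vertical below 0.2 rad); the robot touches nothing.
It fails at once if the cap is let fall (moves faster than 0.9 m/s while not held) (linear speed of cap above 0.9 m/s and contact force between the fingers and cap below 0.1 N).
It fails at once if the funnel is let fall (moves faster than 0.9 m/s while not held) (linear speed of funnel above 0.9 m/s and contact force between the fingers and funnel below 0.1 N).
It fails at once if the beaker is tipped over (angle between beaker's own z axis and vertical above 0.6 rad).
It fails at once if one of the other things on the bench is pushed more than 30 mm (distance of any of vial, amber, washbottle, vialrack, septajar, wrench from where it was at the start of the episode above 0.03 m).
It fails at once if one of the other things on the bench is tipped over (angle between any of vial, amber, washbottle, septajar's own z axis and vertical above 0.6 rad).
It also fails if it takes over 54 s, if anything falls off the work surface, if the arm or the gripper's body presses on something with over 40 N, if the wrist force passes 120 N, or if a joint passes its speed limit or range.

ROBOT

A 6-joint arm with a two-finger parallel gripper is mounted at the origin on the work surface. World frame = base frame: x ahead of the robot, y to its left, z up, the work surface at z = 0. Lengths are in mm, angles in degrees, forces in N, time in s.
With the tool pointing down it reaches from about 350 to 850 mm from the base axis. Payload 8.1 kg.
Tool frame: the origin (TCP) lies between the finger pads; the fingertips stand r.nose_length ahead of it and the grasp point (between the pads) lies 3 mm ahead of it (r.nose_length is the distance from the TCP to the fingertips, in mm); x points along the fingers, y is the direction in which the jaws open and shut, and the axes are right-handed (so a half turn about x gives the same grasp; the last joint's range is limited). The gripper opens to 85 mm and grips with 20 to 120 N. Pads are 22 mm wide; open, the fingers measure 114 mm over their backs; the gripper's body (76 mm by 85 mm) begins 54 mm behind the grasp point. The pads swing forward as they close: fully open they stand 13 mm farther back than shut.
Start: joints at [60.252, 7.471, 85.268, -0, 87.261, -4.893], TCP at [252.173, 544.439, 253.292] pointing down, gripper open.
Joint ranges: [-169.43, 169.43], [-51.17, 129.36], [1.28, 143.12], [-76.62, 256.62], [0, 156.53], [-152.29, 152.29]. Speed limits (degrees/s): [136.94, 136.94, 159.86, 180, 180, 180].

INTERFACE

Orientations are given as [roll, pitch, yaw] about the fixed x, y, z axes, in that order (R = Rz(yaw) Ry(pitch) Rx(roll)).
In Python, from bench import sense, optics, order, r gives the robot as it stands.
- The arm moves only by the tool carry_out, never from a script. Its argument "commands" is one flat list of numbers, 7 for each row, row after row: the shift along the tool's x, y, z in m, then the turn, a rotation vector about the tool's x, y, z in degrees, then the closure, from -1 (fully open) to 1 (shut), so that 0 is half open. A call has 1 to 12 rows; each row is the pose to reach, as a shift and turn from the pose measured when the call began, along the tool's axes at that moment; what a row does not reach only later rows make up. A row lasts 1/8 s, in which the tool goes at most 62.5 mm and 10.7 degrees, less where a joint would pass 70% of its speed; a pose out of reach is approached as far as the arm can. A call with a gripper value outside its range is refused whole. The fingers move at their own pace and stop on an object; "grip_force" is the grip in N (left out, the last holds). Time passes only in rows, so rows that repeat a pose let the fingers close. It gives the time, the measured TCP pose, the force and the opening at its end, in the units of the state.
- sense(): the state, without advancing time (a new reading comes with each control period).
- optics.snapshot(name): name is "side" or "top" or "wrist"; returns (picture, depth): 384x512x3 uint8, red, green, blue; 384x512 float32, mm along the optical axis (not along the pixel's ray), 0 where there is no reading.
- optics.calibration(name): a dict with "mtx" (3x3 intrinsics, pixels), "extrinsics" (4x4, takes a point from camera to world coordinates). Camera axes: x right, y up, looking along -z (the intrinsics and any distortion apply to the point x, -y, -z); pixel columns grow to the right and rows downward; lengths in mm; the calibration is good to about 2 mm. A picture is of the moment at which its call begins: read the wrist's pose just before it. calibration takes no time and is no camera call; for the wrist camera it gives the pose at the moment of the call.
- order.hand_in(): hands the job in, once; it reports no verdict.
The state is a dict: "time": time; "joint_pos": joint angles; "qd": joint speeds; "joint_efforts": joint torques, N m; "tool_pos": TCP position; "tcp_rot": TCP orientation; "ft_force": force on the tool from outside, world axes, zero at the start; "wrist_torque": the same for the moment, N m; "finger_gap": finger opening in mm.
Only numpy, scipy, OpenCV 4.12 (cv2) and the standard library are available. Lean on these libraries where they do the work, as an engineer would, in place of code of your own. Each camera call takes 0.05 s, during which the arm holds its last target. There are 200 camera calls.

## Working session

There is one attempt and no reset: what is moved stays moved. The work goes in short steps, Python scripts to look and compute and a tool call to move; the robot and the scene stay as the last step left them, time stands still between calls to the robot, and variables do not carry over. Pictures are saved under pics/ and viewed, about 8 in all and at most 12, crops included, and the job is handed in when it is done.

Besides the shell and the picture viewer there is one more tool, called after "Call:" as a command line: name --argument value ..., lists and objects as JSON in quotes. carry_out: Moves the arm, as the interface text tells. Its arguments: {"type":"object","properties":{"commands":{"type":"array","items":{"type":"number"}},"grip_force":{"type":"number"}},"required":["commands"]}

```bash
mkdir -p pics; ls
python3 - <<'E'
from bench import sense, optics, r
import cv2, numpy as np
print(sense(), r.nose_length)
for n in ("top","side"):
    p,d=optics.snapshot(n); np.savez(f"pics/{n}0.npz",p=p,d=d,**optics.calibration(n))
    print(n,optics.calibration(n))
    cv2.imwrite(f"pics/{n}0.png",cv2.resize(p[:,:,::-1],(800,600),interpolation=cv2.INTER_CUBIC))
E
```

```text
pics
{'time': 0.0, 'joint_pos': array([ 6.02529670e+01,  7.51385238e+00,  8.53279534e+01,  6.69841004e-04,
        8.72605785e+01, -4.89382130e+00]), 'qd': array([-0.09053513,  0.00458549,  0.01304511, -0.01926843, -0.11118505,
        0.00552288]), 'joint_efforts': array([ 2.42564747e-04, -5.69376791e+01, -5.00563502e+01, -8.32860087e-05,
        1.47287466e-02, -3.82340517e-06]), 'tool_pos': array([251.91588829, 544.0125595 , 252.27018059]), 'tcp_rot': array([ -95.26820825,   89.89761353, -120.12145254]), 'ft_force': array([-0.65251161, -0.87947373, -0.41955358]), 'wrist_torque': array([-0.02331151,  0.01725626,  0.01821006]), 'finger_gap': 85.08873785237961} 22.0
top {'mtx': array([[434.8453146 ,   0.        , 256.54145315],
       [  0.        , 434.8453146 , 184.11264176],
       [  0.        ,   0.        ,   1.        ]]), 'extrinsics': array([[ 1.85391783e-02,  9.80011073e-01, -1.98077248e-01,
         2.40663460e+02],
       [-9.99814566e-01,  1.71393633e-02, -8.77927538e-03,
         1.13327179e+01],
       [-5.20886917e-03,  1.98203279e-01,  9.80147095e-01,
         1.61694096e+03],
       [ 0.00000000e+00,  0.00000000e+00,  0.00000000e+00,
         1.00000000e+00]])}
side {'mtx': array([[397.24855936,   0.        , 257.74298735],
       [  0.        , 397.24855936, 190.15863978],
       [  0.        ,   0.        ,   1.        ]]), 'extrinsics': array([[ 8.36934525e-01,  3.80195823e-01, -3.93689898e-01,
         1.13726727e+02],
       [-5.47213029e-01,  5.68254712e-01, -6.14527854e-01,
        -6.53112784e+02],
       [-9.92478329e-03,  7.29751819e-01,  6.83640096e-01,
         8.62550578e+02],
       [ 0.00000000e+00,  0.00000000e+00,  0.00000000e+00,
         1.00000000e+00]])}
```

View pics/top0.png

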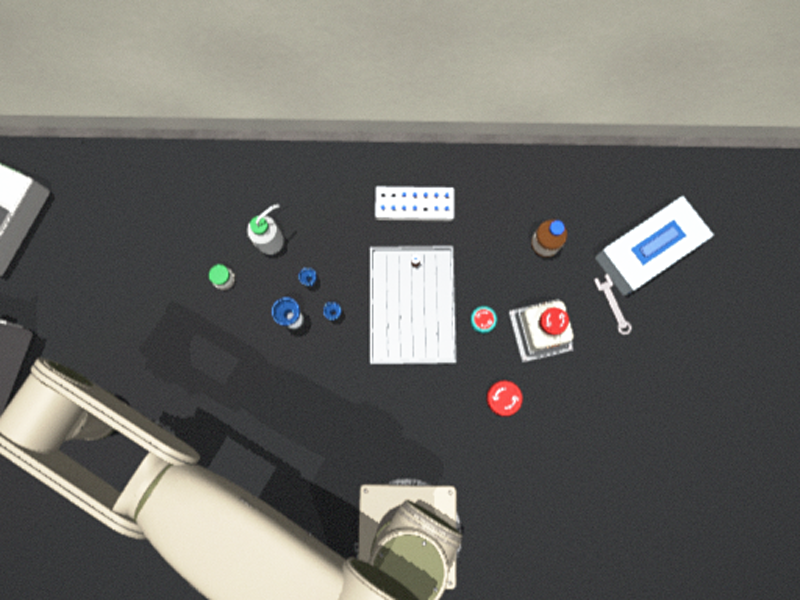

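View pics/side0.png

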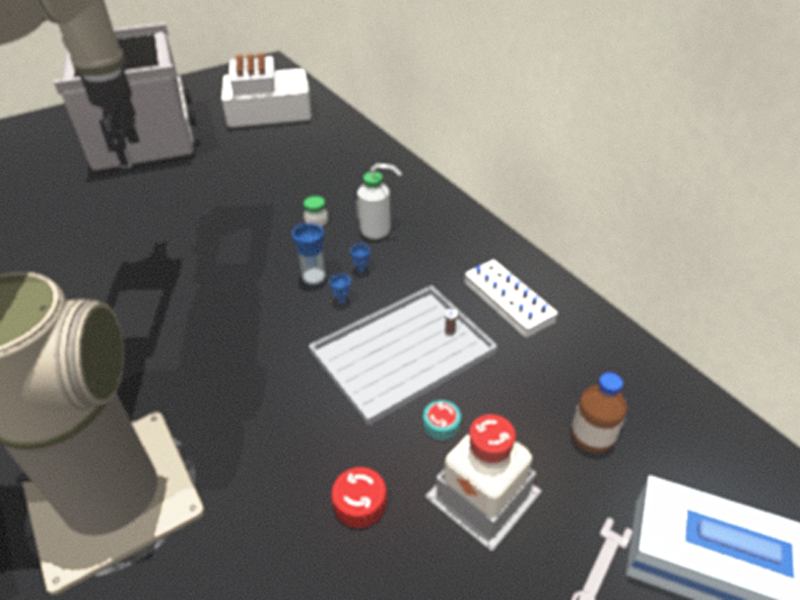

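Cap candidates in the top view: turquoise-edged disc (484,319), big red cap on the bench (505,398), and the red cap on the white bottle (554,320). The bottle cap fits: it is not turquoise, it is the smaller of the two red ones, and it sits on the bottle. Funnel candidates: (287,312) in the glass beaker, and the small ones at (307,277) and (332,311). The one in the beaker is the largest. The tray is at (412,305), with the vial at its far end (416,262).

```bash
cat > h.py <<'E'
import numpy as np, cv2
def load(n): return np.load(f"pics/{n}.npz")
def ray(f,u,v,z):
    K=f["mtx"];T=f["extrinsics"]
    d=T[:3,:3]@np.array([(u-K[0,2])/K[0,0],-(v-K[1,2])/K[1,1],-1.]);o=T[:3,3]
    return o+d*(z-o[2])/d[2]
def cloud(f):
    K=f["mtx"];T=f["extrinsics"];d=f["d"];v,u=np.mgrid[:384,:512]
    P=np.stack([(u-K[0,2])/K[0,0]*d,-(v-K[1,2])/K[1,1]*d,-d],-1)
    return P@T[:3,:3].T+T[:3,3]
def mask(p,h1,h2,s=120,vmin=50):
    h=cv2.cvtColor(p,cv2.COLOR_RGB2HSV)
    m=(h[...,1]>s)&(h[...,2]>vmin)
    hh=h[...,0]
    return m&((hh>=h1)&(hh<=h2) if h1<h2 else (hh>=h1)|(hh<=h2))
E
python3 - <<'E'
from h import *
t=load("top0");s=load("side0")
for n,f in (("top",t),("side",s)):
    C=cloud(f)
    for nm,m in (("red",mask(f["p"],170,10)),("blue",mask(f["p"],100,125))):
        k,lab,st,ce=cv2.connectedComponentsWithStats(m.astype(np.uint8))
        for i in range(1,k):
            if st[i,4]<60: continue
            P=C[(lab==i)&(f["d"]>0)]; zt=np.percentile(P[:,2],90)
            top=P[P[:,2]>zt-8]; (c,rr)=cv2.minEnclosingCircle(top[:,:2].astype(np.float32))
            print(n,nm,(ce[i]/.64).round(),st[i,4],"ztop",zt.round(),"circ",np.round(c),round(rr),"mean",top.mean(0).round())
C=cloud(t)
g=t["p"]; hsv=cv2.cvtColor(g,cv2.COLOR_RGB2HSV)
m=((hsv[...,1]<50)&(hsv[...,2]>110)).astype(np.uint8); m[:, :225]=0; m[:,300:]=0; m[:150]=0; m[240:]=0
k,lab,st,ce=cv2.connectedComponentsWithStats(m); i=1+st[1:,4].argmax()
ys,xs=np.where(lab==i); P=np.array([ray(t,u,v,20)[:2] for u,v in zip(xs,ys)],np.float32)
print("tray",cv2.minAreaRect(P))
# bottle foot
m=((hsv[...,1]<60)&(hsv[...,2]>110)).astype(np.uint8); m[:,:320]=0;m[:,372:]=0;m[:185]=0;m[235:]=0
ys,xs=np.where(m); print("foot", (xs.min()/.64,xs.max()/.64,ys.min()/.64,ys.max()/.64))
# crops
a=cv2.resize(g[180:240,290:385],(570,360),interpolation=3);b=cv2.resize(g[160:220,160:225],(390,360),interpolation=3)
im=np.hstack([a,b])[...,::-1]; cv2.imwrite("pics/crop1.png",cv2.resize(im,(800,300)))
E
```

```text
top red [553. 321.] 219 ztop 168.0 circ [ 468. -308.] 30 mean [ 468. -308.  164.]
top red [483. 319.] 69 ztop 34.0 circ [ 491. -171.] 22 mean [ 490. -170.   30.]
top red [504. 398.] 371 ztop 42.0 circ [ 306. -217.] 39 mean [ 305. -216.   39.]
top blue [556. 227.] 68 ztop 146.0 circ [ 683. -324.] 16 mean [ 684. -323.  143.]
top blue [657. 242.] 274 ztop 84.0 circ [ 673. -574.] 66 mean [ 668. -569.   80.]
top blue [307. 276.] 105 ztop 54.0 circ [580. 248.] 21 mean [582. 250.  55.]
top blue [285. 310.] 240 ztop 120.0 circ [485. 283.] 30 mean [488. 285. 120.]
top blue [332. 310.] 108 ztop 54.0 circ [499. 186.] 20 mean [497. 188.  54.]
side red [442. 414.] 100 ztop 29.0 circ [ 494. -172.] 21 mean [ 494. -172.   28.]
side red [491. 438.] 593 ztop 163.0 circ [ 471. -311.] 31 mean [ 468. -314.  161.]
side red [359. 497.] 974 ztop 37.0 circ [ 308. -220.] 40 mean [ 307. -223.   35.]
side blue [308. 238.] 331 ztop 117.0 circ [487. 280.] 32 mean [486. 278. 115.]
side blue [360. 255.] 142 ztop 51.0 circ [583. 245.] 23 mean [583. 245.  48.]
side blue [340. 285.] 163 ztop 52.0 circ [502. 184.] 23 mean [502. 184.  50.]
side blue [610. 382.] 173 ztop 140.0 circ [ 687. -326.] 17 mean [ 685. -327.  139.]
side blue [740. 545.] 668 ztop 77.0 circ [ 676. -576.] 65 mean [ 673. -580.   75.]
tray ((526.4827880859375, -0.5412368774414062), (285.2911682128906, 204.2386474609375), 1.5988699197769165)
foot (np.float64(509.375), np.float64(571.875), np.float64(300.0), np.float64(360.9375))
```

View pics/crop1.png

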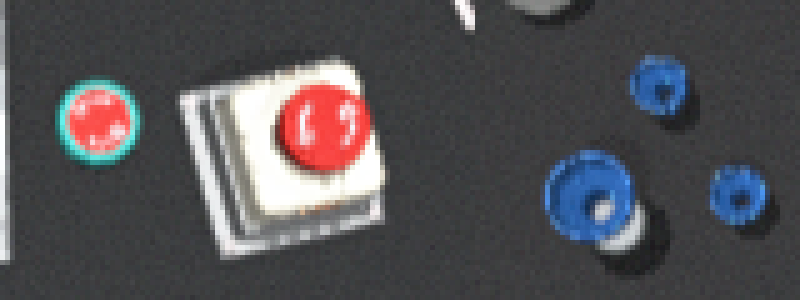

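Confirmed: the cap on the bottle has a 30 mm radius with its top at about 162, and the beaker funnel has a 30 mm radius with its rim at about 119. The tray centre is at about (526,-1) with its long side along x. Next is the approach.

```bash
cat > plan.py <<'E'
import numpy as np
from scipy.spatial.transform import Rotation as R
from bench import sense
def plan(xyz,jaw=None):
    s=sense(); R0=R.from_euler("xyz",s["tcp_rot"],degrees=True)
    y=R0.as_matrix()[:,1]; cur=np.degrees(np.arctan2(y[1],y[0]))
    if jaw is None: jaw=cur
    a=np.radians(jaw); X=np.array([0,0,-1.]); Y=np.array([np.cos(a),np.sin(a),0])
    Rt=R.from_matrix(np.stack([X,Y,np.cross(X,Y)],1))
    sh=R0.inv().apply(np.array(xyz)-s["tool_pos"])/1000
    rv=(R0.inv()*Rt).as_rotvec(degrees=True)
    print("t",round(s["time"],2),"tcp",s["tool_pos"].round(1),"jaw",cur.round(1),"j6",s["joint_pos"][5].round(1),"gap",round(s["finger_gap"],1),"F",s["ft_force"].round(1),"->",sh.round(4),rv.round(1))
E
python3 - <<'E'
from plan import *
plan([450,100,270]); plan([450,100,270],plan.__defaults__[0])
s=sense();
R0=R.from_euler("xyz",s["tcp_rot"],degrees=True).as_matrix();print(R0.round(3))
a=np.degrees(np.arctan2(R0[1,1],R0[0,1]))
plan([450,100,270],a-50)
plan([469,-309,250],a-93)
E
```

```text
t 0.1 tcp [251.9 544.  252.3] jaw 65.1 j6 -4.9 gap 85.3 F [ 0.6 -0.1  0.5] -> [-0.0172 -0.3197  0.3664] [-0.  -0.   0.1]
t 0.1 tcp [251.9 544.  252.3] jaw 65.1 j6 -4.9 gap 85.3 F [ 0.6 -0.1  0.5] -> [-0.0172 -0.3197  0.3664] [-0.  -0.   0.1]
[[-0.001  0.42   0.907]
 [-0.001  0.907 -0.42 ]
 [-1.    -0.002 -0.   ]]
t 0.1 tcp [251.9 544.  252.3] jaw 65.1 j6 -4.9 gap 85.3 F [ 0.6 -0.1  0.5] -> [-0.0172 -0.3197  0.3664] [50.   0.   0.1]
t 0.1 tcp [251.9 544.  252.3] jaw 65.1 j6 -4.9 gap 85.3 F [ 0.6 -0.1  0.5] -> [ 0.0034 -0.6828  0.5555] [93.   0.1  0.1]
```

Call:
carry_out --commands '[-0.017,-0.32,0.366,50,0,0,-1,-0.017,-0.32,0.366,50,0,0,-1,-0.017,-0.32,0.366,50,0,0,-1,-0.017,-0.32,0.366,50,0,0,-1,-0.017,-0.32,0.366,50,0,0,-1,-0.017,-0.32,0.366,50,0,0,-1,-0.017,-0.32,0.366,50,0,0,-1,0.003,-0.683,0.555,93,0,0,-1,0.003,-0.683,0.555,93,0,0,-1,0.003,-0.683,0.555,93,0,0,-1,0.003,-0.683,0.555,93,0,0,-1,0.003,-0.683,0.555,93,0,0,-1]' --grip_force 100

```text
time: 1.6
tool_pos: [455.9, -168.3, 255.7]
tcp_rot: [0.5, 89.9, -117.5]
ft_force: [1.0, 0.5, 0.1]
finger_gap: 85.6
```

```bash
python3 -c "
from plan import *
plan([469,-309,240],-28)"
```

```text
t 1.6 tcp [ 455.9 -168.3  255.7] jaw -28.0 j6 1.8 gap 85.6 F [1.  0.5 0.1] -> [0.0159 0.0777 0.118 ] [-0.   0.1 -0. ]
```

Call:
carry_out --commands '[0.016,0.078,0.118,0,0,0,-1,0.016,0.078,0.118,0,0,0,-1,0.016,0.078,0.118,0,0,0,-1,0.016,0.078,0.118,0,0,0,-1,0.016,0.078,0.118,0,0,0,-1]'

```text
time: 2.22
tool_pos: [469.4, -307.8, 239.9]
tcp_rot: [-26.3, 89.9, -144.2]
ft_force: [0.7, 1.1, -0.2]
finger_gap: 85.3
```

Run:
```python
from h import *
from bench import optics
from plan import *
cal=optics.calibration("wrist");p,d=optics.snapshot("wrist");np.savez("pics/w1.npz",p=p,d=d,**cal)
f=load("w1");C=cloud(f);m=mask(p,170,10)
k,lab,st,ce=cv2.connectedComponentsWithStats(m.astype(np.uint8))
for i in range(1,k):
    if st[i,4]<300: continue
    P=C[(lab==i)&(d>0)]; zt=np.percentile(P[:,2],90); top=P[P[:,2]>zt-6]
    c,rr=cv2.minEnclosingCircle(top[:,:2].astype(np.float32))
    print(ce[i].round(),st[i],zt.round(1),np.round(c,1),round(rr,1))
cv2.imwrite("pics/w1.png",p[...,::-1])
plan([469,-309,154],-28)
```

```text
[221.  64.] [ 201   42   41   45 1160] 29.7 [ 493.7 -173.3] 23.5
[115. 174.] [  78  143   75   65 3473] 37.8 [ 310.3 -220.5] 39.5
[262. 209.] [ 225  170   76   79 4243] 163.5 [ 472.8 -311.5] 30.3
t 2.27 tcp [ 469.6 -307.7  240.2] jaw -27.9 j6 -10.5 gap 85.3 F [ 0.5 -0.6  0.4] -> [0.0862 0.0001 0.0013] [ 0.1  0.1 -0. ]
```

View pics/w1.png

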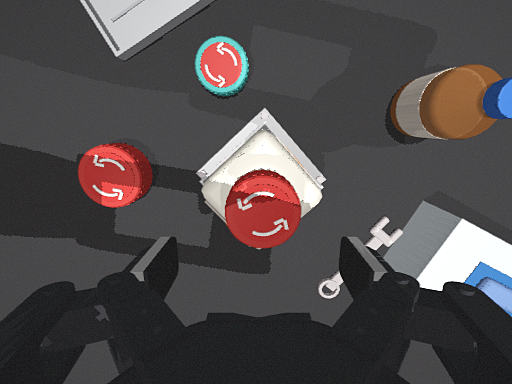

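Cap at (262,209) in the wrist view, between the open fingers; the free large red cap at (115,174) and the turquoise one at (221,64) are clear of the gripper. Averaged cap position (471,-310.5).

```bash
python3 -c "
from plan import *
plan([471,-310.5,149],-28)"
```

```text
t 2.27 tcp [ 469.6 -307.7  240.2] jaw -27.9 j6 -10.5 gap 85.3 F [ 0.5 -0.6  0.4] -> [0.0912 0.0026 0.0017] [ 0.1  0.1 -0. ]
```

Call:
carry_out --commands '[0.03,0.0025,0.0015,0,0,0,-1,0.06,0.0025,0.0015,0,0,0,-1,0.085,0.0025,0.0015,0,0,0,-1,0.091,0.0025,0.0015,0,0,0,-1,0.091,0.0025,0.0015,0,0,0,1,0.091,0.0025,0.0015,0,0,0,1,0.091,0.0025,0.0015,0,0,0,1,0.091,0.0025,0.0015,0,0,0,1,0.091,0.0025,0.0015,0,0,0,1,0.091,0.0025,0.0015,0,0,0,1]' --grip_force 100

```text
time: 3.52
tool_pos: [471.9, -310.3, 151.5]
tcp_rot: [71.0, 89.9, -47.0]
ft_force: [-0.9, 4.0, 5.5]
finger_gap: 58.1
```

```bash
python3 -c "
from plan import *
plan([471,-310.5,149],-28);print(sense()['wrist_torque'].round(2))"
```

```text
t 3.52 tcp [ 471.9 -310.3  151.5] jaw -27.9 j6 -10.6 gap 58.1 F [-0.9  4.   5.5] -> [ 0.0025 -0.0007  0.0006] [ 0.1  0.  -0.1]
[0.59 0.28 0.  ]
```

Call:
carry_out --commands '[0.003,0,0,0,0,0,1,0.006,0,0,0,0,0,1,0.007,0,0,0,0,0,1,0.007,0,0,0,0,0,1]'

```text
time: 4.03
tool_pos: [472.4, -310.6, 147.6]
tcp_rot: [74.0, 89.7, -43.9]
ft_force: [-7.2, 5.9, 12.3]
finger_gap: 58.3
```

Run:
```python
from h import *
from bench import optics
from plan import *
plan([471,-310.5,149],-28);print(sense()['wrist_torque'].round(2))
cal=optics.calibration("wrist");p,d=optics.snapshot("wrist");np.savez("pics/w2.npz",p=p,d=d,**cal)
cv2.imwrite("pics/w2.png",p[...,::-1])
```

```text
t 4.03 tcp [ 472.4 -310.6  147.6] jaw -27.9 j6 -10.6 gap 58.3 F [-7.2  5.9 12.3] -> [-0.0014 -0.0013  0.0006] [ 0.1  0.1 -0.2]
[0.82 1.12 0.03]
```

View pics/w2.png

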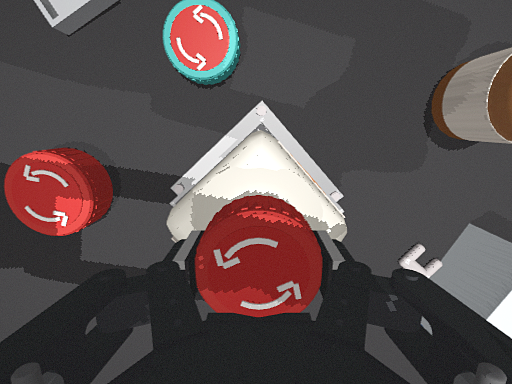

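Grip is on the cap sides (262,258), pressing at 12 N. Next I press slightly more and turn 62° anticlockwise.

Call:
carry_out --commands '[0.0065,0,0,0,0,0,1,0.007,0,0,0,0,0,1,0.007,0,0,-8,0,0,1,0.007,0,0,-17,0,0,1,0.007,0,0,-26,0,0,1,0.007,0,0,-35,0,0,1,0.007,0,0,-44,0,0,1,0.007,0,0,-53,0,0,1,0.007,0,0,-62,0,0,1,0.007,0,0,-62,0,0,1,0.007,0,0,-62,0,0,1]' --grip_force 110

```text
time: 5.45
tool_pos: [472.9, -311.0, 146.3]
tcp_rot: [8.5, 89.6, -47.3]
ft_force: [-17.9, 13.3, 33.4]
finger_gap: 58.1
```

Run:
```python
from h import *
from bench import optics
from plan import *
plan([471,-310.5,149]);print(sense()['wrist_torque'].round(2))
cal=optics.calibration("wrist");p,d=optics.snapshot("wrist");np.savez("pics/w3.npz",p=p,d=d,**cal)
cv2.imwrite("pics/w3.png",p[...,::-1])
```

```text
t 5.45 tcp [ 472.9 -311.   146.3] jaw 34.1 j6 -72.6 gap 58.1 F [-17.9  13.3  33.4] -> [-0.0027 -0.0013 -0.0014] [-0.   0.4 -0.1]
[1.83 2.9  0.5 ]
```

View pics/w3.png

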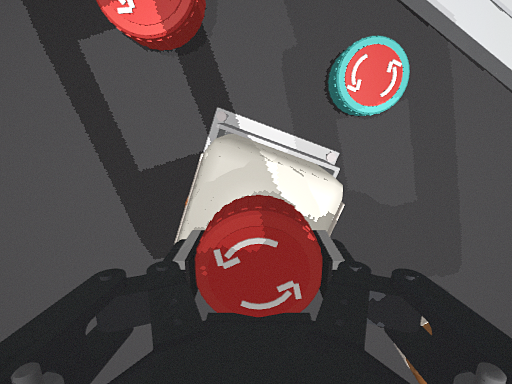

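The arrows on the cap stayed in the same place in the view while the bottle turned, so the cap has turned about 62° with the gripper. Lifting.

Call:
carry_out --commands '[-0.002,-0.001,-0.001,0,0,0,1,-0.005,-0.001,-0.001,0,0,0,1,-0.01,-0.001,-0.001,0,0,0,1,-0.016,-0.001,-0.001,0,0,0,1,-0.023,-0.001,-0.001,0,0,0,1,-0.031,-0.001,-0.001,0,0,0,1,-0.045,-0.001,-0.001,0,0,0,1,-0.065,-0.001,-0.001,0,0,0,1,-0.085,-0.001,-0.001,0,0,0,1,-0.085,-0.001,-0.001,0,0,0,1]'

```text
time: 6.75
tool_pos: [472.3, -311.2, 234.6]
tcp_rot: [12.4, 89.3, -43.5]
ft_force: [-0.3, -0.7, -1.1]
finger_gap: 57.9
```

Run:
```python
from h import *
from bench import optics
from plan import *
plan([471,-310.5,149]);print(sense()['wrist_torque'].round(2))
for n in("wrist","side"):
    cal=optics.calibration(n);p,d=optics.snapshot(n);np.savez(f"pics/{n}4.npz",p=p,d=d,**cal)
    f=load(n+"4");C=cloud(f);m=mask(p,170,10)
    k,lab,st,ce=cv2.connectedComponentsWithStats(m.astype(np.uint8))
    for i in range(1,k):
        if st[i,4]<60: continue
        P=C[(lab==i)&(d>0)]; zt=np.percentile(P[:,2],90); top=P[P[:,2]>zt-6]
        c,rr=cv2.minEnclosingCircle(top[:,:2].astype(np.float32))
        print(n,ce[i].round(),st[i,4],"z90",zt.round(1),"z2",np.percentile(P[:,2],2).round(1),np.round(c,1),round(rr,1))
        if zt>180: q,_=cv2.solve(np.c_[top[:,:2]-top[:,:2].mean(0),np.ones(len(top))],top[:,2:],flags=cv2.DECOMP_SVD)[1],0; print("slope",q.ravel())
plan([486.5,-1,270],-27.9+62-0); plan([486.5,-1,270],62)
```

```text
t 6.75 tcp [ 472.3 -311.2  234.6] jaw 34.1 j6 -72.7 gap 57.9 F [-0.3 -0.7 -1.1] -> [ 0.0856 -0.0009 -0.0023] [-0.   0.7 -0.1]
[-0.02 -0.01  0.02]
wrist [182.  31.] 4062 z90 37.9 z2 4.5 [ 310.2 -220.6] 39.1
wrist [342.  87.] 1147 z90 29.8 z2 27.0 [ 493.6 -173.5] 23.5
wrist [258. 257.] 11397 z90 246.4 z2 223.7 [ 473.1 -312.1] 30.7
slope [ 1.69229948e-02 -2.22847467e-02  2.45457552e+02]
side [327. 261.] 221 z90 244.0 z2 218.8 [ 478.  -323.2] 25.6
slope [-1.92518541e-02  6.65619931e-02  2.42495668e+02]
side [283. 265.] 103 z90 29.7 z2 24.4 [ 493.2 -172.3] 21.3
side [230. 318.] 991 z90 37.3 z2 -1.7 [ 307.9 -219.5] 39.9
t 6.85 tcp [ 471.2 -310.4  231.6] jaw 34.1 j6 -72.7 gap 57.8 F [-0.6 -0.1 -0.9] -> [-0.04    0.1863 -0.2472] [ 0.   0.4 -0.1]
t 6.85 tcp [ 471.2 -310.4  231.6] jaw 34.1 j6 -72.7 gap 57.8 F [-0.6 -0.1 -0.9] -> [-0.04    0.1863 -0.2472] [-27.9   0.4   0. ]
```

Call:
carry_out --commands '[-0.04,0.04,-0.05,0,0,0,1,-0.04,0.08,-0.105,-5,0.4,0,1,-0.04,0.12,-0.16,-14,0.4,0,1,-0.04,0.155,-0.205,-22,0.4,0,1,-0.04,0.175,-0.23,-28,0.4,0,1,-0.04,0.186,-0.247,-28,0.4,0,1,-0.01,0.186,-0.247,-28,0.4,0,1,0.03,0.186,-0.247,-28,0.4,0,1,0.08,0.186,-0.247,-28,0.4,0,1,0.13,0.186,-0.247,-28,0.4,0,1,0.17,0.186,-0.247,-28,0.4,0,1,0.17,0.186,-0.247,-28,0.4,0,1]'

```text
time: 8.35
tool_pos: [483.2, -2.0, 55.7]
tcp_rot: [-154.3, 89.5, 177.8]
ft_force: [-0.7, -0.5, -1.1]
finger_gap: 57.9
```

Run:
```python
from h import *
from bench import optics
from plan import *
plan([486.5,-1,22],62)
n="wrist";cal=optics.calibration(n);tz=sense()["tool_pos"][2];p,d=optics.snapshot(n);np.savez(f"pics/{n}5.npz",p=p,d=d,**cal)
f=load(n+"5");C=cloud(f);m=mask(p,170,10)&(C[...,2]>35)
m&=(d>0)&(np.hypot(C[...,0]-486,C[...,1])<50)
P=C[m];zt=np.percentile(P[:,2],90);top=P[P[:,2]>zt-6];print("tcpz",tz,"top",zt,np.percentile(P[:,2],50),"low",np.percentile(P[:,2],1),cv2.minEnclosingCircle(top[:,:2].astype(np.float32)))
dark=(p.max(2)<70)&(d>0)&(C[...,2]>30)&(d<400);dark[300:]=0
z=C[...,2][dark];print("finger min z pct",np.percentile(z,[0.5,2,5,10])-tz, dark.sum())
cv2.imwrite("pics/w5.png",p[...,::-1])
```

```text
t 8.35 tcp [483.2  -2.   55.7] jaw 62.1 j6 -68.4 gap 57.9 F [-0.7 -0.5 -1.1] -> [0.0337 0.0026 0.0027] [ 0.1 -0.5  0.2]
tcpz 55.722980768178495 top 67.5595571446863 66.66472629171074 low 43.32260128833993 ((483.56964111328125, -2.2282564640045166), 30.533668518066406)
finger min z pct [-8.76188538 -1.64737804  7.46552239 14.48768571] 7949
```

View pics/w5.png

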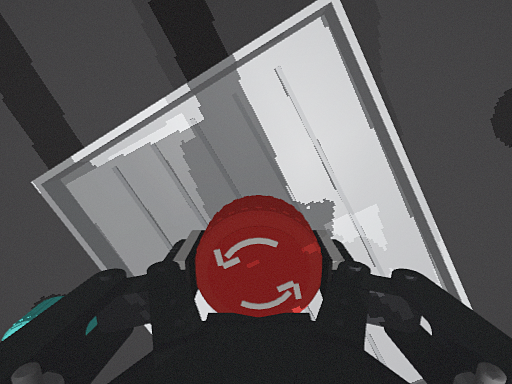

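Cap (258,258) is held level over the tray's clear part. Lowering slowly.

Call:
carry_out --commands '[0.008,0,0,0,0,0,1,0.016,0,0,0,0,0,1,0.023,0,0,0,0,0,1,0.027,0,0,0,0,0,1,0.029,0,0,0,0,0,1,0.031,0,0,0,0,0,1,0.032,0,0,0,0,0,1,0.033,0,0,0,0,0,1,0.033,0,0,0,0,0,1]'

```text
time: 9.52
tool_pos: [485.4, -2.3, 25.5]
tcp_rot: [-150.2, 89.7, -178.0]
ft_force: [0.7, -0.2, -0.5]
finger_gap: 58.2
```

Call:
carry_out --commands '[0.001,0,0,0,0,0,1,0.002,0,0,0,0,0,1,0.003,0,0,0,0,0,1,0.004,0,0,0,0,0,1,0.005,0,0,0,0,0,1,0.005,0,0,0,0,0,1]'

```text
time: 10.28
tool_pos: [485.4, -2.2, 21.7]
tcp_rot: [-151.1, 89.7, -179.0]
ft_force: [-8.3, 0.0, 16.1]
finger_gap: 58.1
```

Call:
carry_out --commands '[-0.001,0,0,0,0,0,1,-0.001,0,0,0,0,0,1,-0.001,0,0,0,0,0,-0.6,-0.001,0,0,0,0,0,-1,-0.001,0,0,0,0,0,-1,-0.001,0,0,0,0,0,-1,-0.001,0,0,0,0,0,-1,-0.001,0,0,0,0,0,-1,-0.02,0,0,0,0,0,-1,-0.06,0,0,0,0,0,-1,-0.11,0,0,0,0,0,-1,-0.11,0,0,0,0,0,-1]'

```text
time: 11.78
tool_pos: [489.4, -2.6, 136.6]
tcp_rot: [10.4, 89.8, -17.5]
ft_force: [0.2, 0.0, 0.4]
finger_gap: 85.3
```

Run:
```python
from h import *
from bench import optics
from plan import *
n="wrist";cal=optics.calibration(n);p,d=optics.snapshot(n);np.savez(f"pics/{n}6.npz",p=p,d=d,**cal)
f=load(n+"6");C=cloud(f);m=mask(p,170,10)&(d>0)&(np.hypot(C[...,0]-486,C[...,1])<50)
P=C[m];zt=np.percentile(P[:,2],90);top=P[P[:,2]>zt-6];print("top",zt,np.percentile(P[:,2],50),"low",np.percentile(P[:,2],1),cv2.minEnclosingCircle(top[:,:2].astype(np.float32)))
print("slope",np.linalg.lstsq(np.c_[top[:,:2]-top[:,:2].mean(0),np.ones(len(top))],top[:,2],rcond=None)[0])
plan([486,281,270],92)
plan([460,140,220],92)
plan([486,281,180],92)
```

```text
top 33.511695219328566 32.555277080586364 low 12.63646742282429 ((486.4375, -2.8921711444854736), 30.040294647216797)
slope [1.00480143e-02 4.28098636e-03 3.26430992e+01]
t 11.82 tcp [487.8  -2.4 134. ] jaw 62.1 j6 -68.4 gap 85.7 F [-0.1  0.1 -0.5] -> [-0.1362  0.2496 -0.134 ] [-29.9  -0.    0. ]
t 11.82 tcp [487.8  -2.4 134. ] jaw 62.1 j6 -68.4 gap 85.7 F [-0.1  0.1 -0.5] -> [-0.0861  0.1128 -0.0911] [-29.9  -0.    0. ]
t 11.82 tcp [487.8  -2.4 134. ] jaw 62.1 j6 -68.4 gap 85.7 F [-0.1  0.1 -0.5] -> [-0.0462  0.2497 -0.134 ] [-29.9  -0.    0. ]
```

The cap stands level in the tray: top at 32.6 mm (4 + 28 expected, plus the usual bias), slope about 0.01. On to the funnel.

Call:
carry_out --commands '[-0.05,0.01,-0.006,0,0,0,-1,-0.1,0.05,-0.03,0,0,0,-1,-0.1,0.1,-0.055,-7,0,0,-1,-0.1,0.145,-0.08,-15,0,0,-1,-0.1,0.19,-0.105,-23,0,0,-1,-0.1,0.225,-0.12,-30,0,0,-1,-0.1,0.25,-0.134,-30,0,0,-1,-0.1,0.25,-0.134,-30,0,0,-1,-0.1,0.25,-0.134,-30,0,0,-1]'

```text
time: 12.95
tool_pos: [485.6, 280.6, 232.4]
tcp_rot: [-141.7, 89.8, -139.5]
ft_force: [0.9, -1.4, -0.1]
finger_gap: 85.2
```

Run:
```python
from h import *
from bench import optics
from plan import *
n="wrist";cal=optics.calibration(n);p,d=optics.snapshot(n);np.savez(f"pics/{n}7.npz",p=p,d=d,**cal)
f=load(n+"7");C=cloud(f);m=mask(p,100,125)&(d>0)&(np.hypot(C[...,0]-486,C[...,1]-281)<60)
P=C[m];zt=np.percentile(P[:,2],97);top=P[P[:,2]>zt-6];c,rr=cv2.minEnclosingCircle(top[:,:2].astype(np.float32));print("top",zt,c,rr)
plan([*c,109],92)
```

```text
top 119.71699756898273 (489.2886657714844, 280.29132080078125) 30.596927642822266
t 13.0 tcp [485.9 280.4 232.8] jaw 92.1 j6 -67.3 gap 85.4 F [ 0.9 -0.3  0. ] -> [0.1237 0.     0.0036] [ 0.1 -0.1  0.1]
```

Call:
carry_out --commands '[0.03,0,0.002,0,0,0,-1,0.07,0,0.002,0,0,0,-1,0.1,0,0.002,0,0,0,-1,0.118,0,0.002,0,0,0,-1,0.122,0,0.002,0,0,0,-1,0.122,0,0.002,0,0,0,-1,0.122,0,0.002,0,0,0,1,0.122,0,0.002,0,0,0,1,0.122,0,0.002,0,0,0,1,0.122,0,0.002,0,0,0,1,0.122,0,0.002,0,0,0,1,0.122,0,0.002,0,0,0,1]' --grip_force 40

```text
time: 14.5
tool_pos: [488.8, 280.8, 112.6]
tcp_rot: [-21.7, 89.9, -19.6]
ft_force: [0.6, 0.6, 5.9]
finger_gap: 59.7
```

Run:
```python
from h import *
from bench import optics
from plan import *
plan([488,280.5,215],92)
n="wrist";cal=optics.calibration(n);p,d=optics.snapshot(n)
cv2.imwrite("pics/w8.png",p[...,::-1])
```

```text
t 14.5 tcp [488.8 280.8 112.6] jaw 92.1 j6 -67.4 gap 59.7 F [0.6 0.6 5.9] -> [-0.1024 -0.0003 -0.0007] [0.1 0.1 0. ]
```

View pics/w8.png

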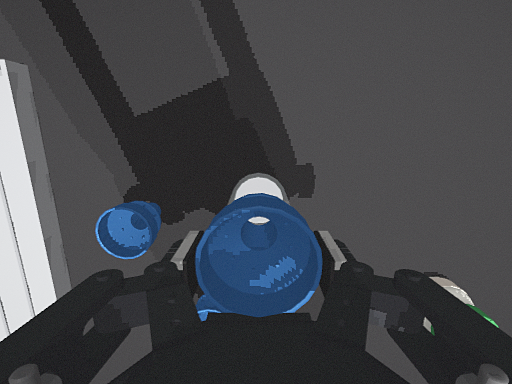

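The funnel (258,258) is gripped at its band. TCP is at 112.6, so the collar is about 37.6 mm below it. Lifting straight.

Call:
carry_out --commands '[-0.005,0,0,0,0,0,1,-0.015,0,0,0,0,0,1,-0.03,0,0,0,0,0,1,-0.045,0,0,0,0,0,1,-0.065,0,0,0,0,0,1,-0.09,0,0,0,0,0,1,-0.12,0,0,0,0,0,1,-0.16,0,0,0,0,0,1,-0.18,0,0,0,0,0,1,-0.18,0,0,0,0,0,1]'

```text
time: 15.8
tool_pos: [489.5, 281.3, 294.8]
tcp_rot: [11.8, 89.7, 14.0]
ft_force: [0.3, 0.8, -0.4]
finger_gap: 59.8
```

Run:
```python
from h import *
from bench import optics
from plan import *
n="side";cal=optics.calibration(n);p,d=optics.snapshot(n);np.savez("pics/side9.npz",p=p,d=d,**cal)
n="top";cal=optics.calibration(n);q,dq=optics.snapshot(n);np.savez("pics/top9.npz",p=q,d=dq,**cal)
a=cv2.resize(p[60:200,150:350],(500,350),interpolation=3)
b=cv2.resize(q[180:240,300:385],(290,205),interpolation=3); b=cv2.copyMakeBorder(b,0,145,0,0,cv2.BORDER_CONSTANT)
cv2.imwrite("pics/s9.png",np.hstack([a,b])[...,::-1])
# bottle mouth ring from top view at z=150
C=cloud(load("top9"));mm=(dq>0)&(abs(C[...,2]-150)<10)&(np.hypot(C[...,0]-471,C[...,1]+310)<40)
P=C[mm][:,:2].astype(np.float32);print("mouth top",len(P),cv2.minEnclosingCircle(P) if len(P)>4 else "")
C=cloud(load("side9"));mm=(d>0)&(abs(C[...,2]-150)<10)&(np.hypot(C[...,0]-471,C[...,1]+310)<40)
P=C[mm][:,:2].astype(np.float32);print("mouth side",len(P),cv2.minEnclosingCircle(P) if len(P)>4 else "")
plan([460,-20,285],60)
plan([471,-310.5,285],0)
```

```text
mouth top 68 ((467.7203674316406, -307.5875244140625), 25.14119529724121)
mouth side 190 ((470.7102966308594, -311.2959899902344), 25.62355613708496)
t 15.9 tcp [488.2 280.7 291.3] jaw 92.1 j6 -67.4 gap 59.7 F [ 0.7  0.1 -0.6] -> [ 0.0066 -0.2995 -0.0393] [32.1 -0.   0.1]
t 15.9 tcp [488.2 280.7 291.3] jaw 92.1 j6 -67.4 gap 59.7 F [ 0.7  0.1 -0.6] -> [ 0.0069 -0.5902 -0.0391] [92.1  0.   0.1]
```

View pics/s9.png

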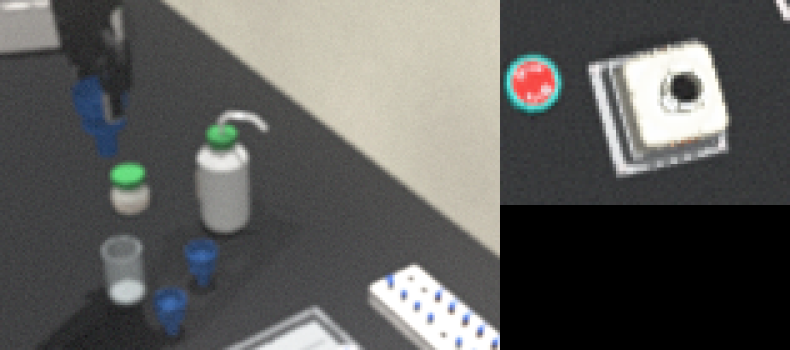

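The right beaker is upright and empty and the funnel hangs straight in the gripper (side crop, beaker at (125,270)). The bottle mouth is open, at (683,88) in the top crop. Top and side estimates plus the grip data put the mouth at about (470,-310).

```bash
python3 -c "
from plan import *
plan([480,0,285],60);plan([470.5,-310,285],30)"
```

```text
t 15.9 tcp [488.2 280.7 291.3] jaw 92.1 j6 -67.4 gap 59.7 F [ 0.7  0.1 -0.6] -> [ 0.0066 -0.2802 -0.0186] [32.1 -0.   0.1]
t 15.9 tcp [488.2 280.7 291.3] jaw 92.1 j6 -67.4 gap 59.7 F [ 0.7  0.1 -0.6] -> [ 0.0069 -0.5896 -0.0396] [62.1  0.   0.1]
```

Call:
carry_out --commands '[0.002,-0.03,-0.002,3,0,0,1,0.004,-0.08,-0.005,8,0,0,1,0.006,-0.14,-0.009,15,0,0,1,0.006,-0.2,-0.013,22,0,0,1,0.006,-0.26,-0.017,28,0,0,1,0.006,-0.32,-0.021,34,0,0,1,0.006,-0.38,-0.025,41,0,0,1,0.006,-0.44,-0.029,48,0,0,1,0.006,-0.5,-0.033,55,0,0,1,0.006,-0.55,-0.037,60,0,0,1,0.007,-0.58,-0.0395,62,0,0,1,0.007,-0.59,-0.0395,62,0,0,1]'

```text
time: 17.4
tool_pos: [469.3, -311.4, 282.2]
tcp_rot: [-141.6, 89.8, 158.4]
ft_force: [0.3, 0.2, -2.0]
finger_gap: 60.0
```

Run:
```python
from h import *
from bench import optics
from plan import *
s=sense();cal=optics.calibration("wrist");p,d=optics.snapshot("wrist");np.savez("pics/w10.npz",p=p,d=d,**cal)
C=cloud(load("w10"));m=mask(p,100,125)&(d>0)&(C[...,2]>240);P=C[m]
zt=np.percentile(P[:,2],97);top=P[P[:,2]>zt-5];c,rr=cv2.minEnclosingCircle(top[:,:2].astype(np.float32))
print("rim z-tcp",zt-s["tool_pos"][2],"xy",c,rr,"tcp",s["tool_pos"])
m2=(d>0)&(abs(C[...,2]-150)<6)&(np.hypot(C[...,0]-471,C[...,1]+310)<40);print("mouth px",m2.sum(), cv2.minEnclosingCircle(C[m2][:,:2].astype(np.float32)) if m2.sum()>5 else "")
plan([470.5,-310,200],30)
```

```text
rim z-tcp 7.002453436459575 xy (470.1726989746094, -312.50177001953125) 31.290863037109375 tcp [ 469.30595941 -311.43973083  282.20405743]
mouth px 261 ((472.2695007324219, -310.9717102050781), 20.640851974487305)
t 17.45 tcp [ 469.6 -311.5  282.6] jaw 30.1 j6 -68.8 gap 60.0 F [-1.7 -1.2 -0.7] -> [ 0.0826  0.0017 -0.0007] [ 0.1 -0.1  0.1]
```

Call:
carry_out --commands '[0.01,0.002,-0.0006,0,0,0,1,0.03,0.002,-0.0006,0,0,0,1,0.045,0.002,-0.0006,0,0,0,1,0.053,0.002,-0.0006,0,0,0,1,0.06,0.002,-0.0006,0,0,0,1,0.067,0.002,-0.0006,0,0,0,1,0.074,0.002,-0.0006,0,0,0,1,0.081,0.002,-0.0006,0,0,0,1,0.087,0.002,-0.0006,0,0,0,1,0.087,0.002,-0.0006,0,0,0,1]'

```text
time: 18.7
tool_pos: [470.4, -309.7, 194.9]
tcp_rot: [-141.3, 89.7, 158.7]
ft_force: [0.7, 0.3, -0.8]
finger_gap: 59.5
```

```bash
python3 -c "
from plan import *
plan([471,-310,187.5],30)"
```

```text
t 18.7 tcp [ 470.4 -309.7  194.9] jaw 30.0 j6 -68.6 gap 59.5 F [ 0.7  0.3 -0.8] -> [0.0074 0.0004 0.0005] [ 0.  -0.2  0.2]
```

Call:
carry_out --commands '[0.002,0.0004,0.0005,0,0,0,1,0.004,0.0004,0.0005,0,0,0,1,0.006,0.0004,0.0005,0,0,0,1,0.007,0.0004,0.0005,0,0,0,1,0.008,0.0004,0.0005,0,0,0,1,0.009,0.0004,0.0005,0,0,0,1,0.009,0.0004,0.0005,0,0,0,1]'

```text
time: 19.58
tool_pos: [471.1, -310.0, 187.6]
tcp_rot: [-136.2, 89.8, 163.8]
ft_force: [-4.4, 4.6, 11.1]
finger_gap: 59.9
```

Contact at exactly the expected height (187.6). Releasing.

Call:
carry_out --commands '[0,0,0,0,0,0,1,0,0,0,0,0,0,-0.5,0,0,0,0,0,0,-1,0,0,0,0,0,0,-1,0,0,0,0,0,0,-1,0,0,0,0,0,0,-1,-0.02,0,0,0,0,0,-1,-0.06,0,0,0,0,0,-1,-0.1,0,0,0,0,0,-1,-0.12,0,0,0,0,0,-1,-0.12,0,0,0,0,0,-1]'

```text
time: 20.95
tool_pos: [472.2, -310.7, 309.9]
tcp_rot: [-49.5, 89.9, -109.4]
ft_force: [0.4, 0.7, -1.1]
finger_gap: 85.5
```

Run:
```python
from h import *
from bench import optics
from plan import *
plan([471,-310,300],30)
for n in("wrist","side"):
    cal=optics.calibration(n);p,d=optics.snapshot(n);np.savez(f"pics/{n}11.npz",p=p,d=d,**cal)
    C=cloud(load(n+"11"));m=mask(p,100,125)&(d>0)&(np.hypot(C[...,0]-471,C[...,1]+310)<50)
    P=C[m];zt=np.percentile(P[:,2],97);top=P[P[:,2]>zt-5];c,rr=cv2.minEnclosingCircle(top[:,:2].astype(np.float32))
    print(n,"rim",zt,c,rr,"slope",np.linalg.lstsq(np.c_[top[:,:2]-top[:,:2].mean(0),np.ones(len(top))],top[:,2],rcond=None)[0][:2])
    if n=="side":
        C=C;m=mask(p,170,10)&(d>0)&(np.hypot(C[...,0]-486,C[...,1])<50);print("cap top",np.percentile(C[m][:,2],90))
        cv2.imwrite("pics/s11.png",cv2.resize(p[...,::-1],(800,600),interpolation=3))
```

```text
t 20.95 tcp [ 472.2 -310.7  309.9] jaw 30.1 j6 -68.5 gap 85.5 F [ 0.4  0.7 -1.1] -> [ 0.0099 -0.0007 -0.0012] [0.1 0.1 0.1]
wrist rim 194.7417230418929 (471.9553527832031, -310.86932373046875) 30.675325393676758 slope [-0.0086795   0.01352534]
side rim 193.877972804298 (467.6329345703125, -308.5500183105469) 33.18681716918945 slope [-0.8269361   0.58974682]
cap top 32.991546266169586
```

View pics/s11.png

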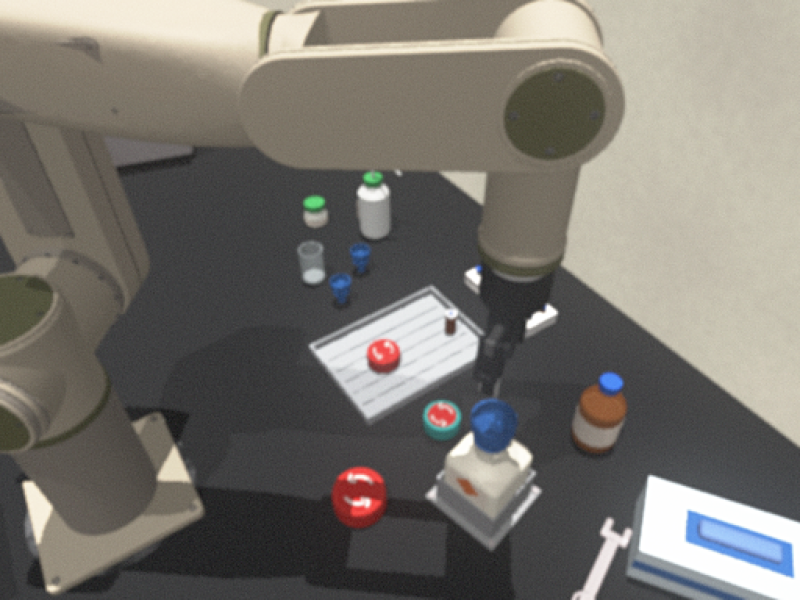

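The funnel (493,425) is upright in the mouth, with its rim at 194.7 (194 expected). The cap (383,354) stands in the tray, the beaker (312,262) is upright, and the gripper is clear.

```bash
python3 -c "
from bench import order
print(order.hand_in())"
```

```text
the job is handed in; nothing more can be done
None
```

The waste bottle is ready. I pressed the red cap down and turned it about 62° anticlockwise, then lifted it off and stood it in the clear part of the tray. The blue funnel from the beaker now stands in the bottle mouth. The job was handed in at about 21 s of the 54 s allowed; no verdict is reported.

**Last checks:**
- **Cap:** its top is at about 33 mm (32 expected), level within 0.01 rad.
- **Funnel:** its rim is at 194.7 mm (194 expected), with a slope of about 0.016 rad. Its centre is within 2 mm of the mouth in the wrist view.
- **Surroundings:** the beaker is upright, and nothing else visibly moved in the last side picture. The gripper is open and about 120 mm above the funnel.

**Disagreements:**
- **Cameras:** they differed by 3–5 mm in position, so I averaged them. In the last side view the funnel's centre came out about 5 mm from the wrist value, and its slope was unusable because the rim was seen at an angle.
- **Press force:** pressing and turning the cap reached about 33 N down with about 20 N sideways. That is more than the 15 N needed, but well under the wrist force limit of 120 N.

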